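# Load the tape roll that fits into the pack-wrapping jig

### The arm

A 6-joint arm with a two-finger parallel gripper is mounted at the origin on the work surface. World frame = base frame: x ahead of the robot, y to its left, z up, the work surface at z = 0. Lengths are in mm, angles in degrees, forces in N, time in s.
With the tool pointing down it reaches from about 350 to 850 mm from the base axis. Payload 8.1 kg.
Tool frame: the origin (TCP) lies between the finger pads, 19 mm behind the fingertips; this is the grasp point; z points along the fingers, y is the line along which they close (so a half turn about z gives the same grasp; the last joint's range is limited). The gripper opens to 85 mm and grips with 20 to 120 N. Pads are 22 mm wide; open, the fingers measure 114 mm over their backs; the gripper's body (76 mm by 85 mm) begins 54 mm behind the grasp point. The pads swing forward as they close: fully open they stand 13 mm farther back than shut.
Start: joints at [69.477, 7.471, 85.268, -0, 87.261, -4.893], TCP at [161.635, 577.823, 249.992] pointing down, gripper open.
Joint ranges: [-169.43, 169.43], [-51.17, 129.36], [1.28, 143.12], [-76.62, 256.62], [0, 156.53], [-152.29, 152.29]. Speed limits (degrees/s): [136.94, 136.94, 159.86, 180, 180, 180].

### API

Orientations are given as [roll, pitch, yaw] about the fixed x, y, z axes, in that order (R = Rz(yaw) Ry(pitch) Rx(roll)).
In Python, from bench import sensors, optics, r gives the robot as it stands.
- The arm moves only by the tool apply_moves, never from a script. Its argument "targets" is a list of rows, each a list of 7 numbers: the shift along the tool's x, y, z in mm, then the turn, a rotation vector about the tool's x, y, z in rad, then the closure, from 0 (fully open) to 1 (shut). In form: [[x, y, z, wx, wy, wz, claw], ...]. A call has 1 to 20 rows; each row shifts and turns the commanded pose from where the row before left it, along the tool's axes as they then stand; what a row does not reach is not made up. A row lasts 1/8 s, in which the tool goes at most 62.5 mm and 10.7 degrees, less where a joint would pass 70% of its speed; a pose out of reach is approached as far as the arm can. A call is refused whole if a number of a shift passes 62.5 or a number of a turn 0.188, either way. A call with a gripper value outside its range is refused whole. The fingers move at their own pace and stop on an object; "force" is the grip in N (left out, the last holds). Time passes only in rows, so rows that do not move let the fingers close. It gives the time, the measured TCP pose, the force, the opening and the grip force at its end, in the units of the state.
- sensors.sense(): the state, without advancing time (a new reading comes with each control period).
- optics.snapshot(name): name is "scene" or "top" or "wrist"; returns the picture (420x560x3 uint8, red, green, blue); there is no depth.
- optics.get_calibration(name): a dict with "camera_matrix" (3x3 intrinsics, pixels), "pose" (4x4, takes a point from camera to world coordinates). Camera axes: x right, y down, z forward; pixel columns grow to the right and rows downward; lengths in mm; the calibration is good to about 2 mm. A picture is of the moment at which its call begins: read the wrist's pose just before it. get_calibration takes no time and is no camera call; for the wrist camera it gives the pose at the moment of the call.
- r.hand_in(): hands the job in; it is judged then, once.
The state is a dict: "time": time; "joint_pos": joint angles; "qd": joint speeds; "joint_efforts": joint torques, N m; "tool_pos": TCP position; "tcp_rot": TCP orientation; "ft_force": force on the tool from outside, world axes, zero at the start; "wrist_torque": the same for the moment, N m; "finger_gap": finger opening in mm; "grip_force": force on a finger pad.
Only numpy, scipy, OpenCV 4.12 (cv2) and the standard library are available. Lean on these libraries where they do the work, as an engineer would, in place of code of your own. Each camera call takes 0.05 s, during which the arm holds its last target. There are 200 camera calls.

### The job

Of the three tape rolls on the spindles only one is right for the square bay of the wrapping jig: it nearly fills the bay from side to side and lies flush with the tops of its walls. Slide that roll up off its spindle, set it down flat in the middle of the white base plate and let go, then take it again by its wall, one finger inside the core, and lower it gently, without dropping it, flat onto the floor of the bay. Leave the other two rolls on their spindles and everything else where it is.

Things in the scene. Friction and masses are not known exactly. Their poses are not given: they have to be found in the camera images.
- roll_a: roll of pale paper insulating tape on a cardboard core, outer diameter 64 mm, 30 mm high, open core hole 46 mm (wall 9 mm thick). It starts on one of the three spindles (any of them), its axis upright. Origin: centre of its underside; z along its axis, up
- roll_a_mid (a point): the middle of roll_a, on its axis at half its height (15 mm above its underside)
- spindle_a: fixed upright spindle: round steel foot 76 mm wide and 4 mm thick, grey shoulder 52 mm wide up to 12 mm height on which the roll rests, then a post 40 mm in diameter up to 65 mm. The three spindles are alike. Origin: on the axis at counter height
- roll_b: roll of pale paper insulating tape on a cardboard core, outer diameter 64 mm, 42 mm high, open core hole 46 mm (wall 9 mm thick). It starts on one of the three spindles (any of them), its axis upright. Origin: centre of its underside; z along its axis, up
- roll_b_mid (a point): the middle of roll_b, on its axis at half its height (21 mm above its underside)
- spindle_b: fixed upright spindle: round steel foot 76 mm wide and 4 mm thick, grey shoulder 52 mm wide up to 12 mm height on which the roll rests, then a post 40 mm in diameter up to 65 mm. The three spindles are alike. Origin: on the axis at counter height
- roll_c: roll of pale paper insulating tape on a cardboard core, outer diameter 54 mm, 30 mm high, open core hole 46 mm (wall 4 mm thick). It starts on one of the three spindles (any of them), its axis upright. Origin: centre of its underside; z along its axis, up
- roll_c_mid (a point): the middle of roll_c, on its axis at half its height (15 mm above its underside)
- spindle_c: fixed upright spindle: round steel foot 76 mm wide and 4 mm thick, grey shoulder 52 mm wide up to 12 mm height on which the roll rests, then a post 40 mm in diameter up to 65 mm. The three spindles are alike. Origin: on the axis at counter height
- base_plate: translucent white round sonde base plate, fixed flat on the counter, 120 mm in diameter, 6 mm thick. Origin: centre of its underside, so its top is 6 mm above the origin
- jig: fixed pack-wrapping jig: aluminium base 105 mm (x) by 215 mm (y), 10 mm thick, with the tape bay centred over the origin and a black battery pack (70 x 80 mm, top at 66 mm with its socket) clamped on the base, centred 112 mm along the jig's +y. Origin: under the bay's centre at counter height; its -x points out of the bay's low front side
- bay (a point): centre of the bay's floor, 10 mm above the counter, axes as the jig. The bay is a 70 x 70 mm square, open above; grey walls 6 mm thick and 30 mm high above its floor on the +x, +y and -y sides; on the -x side only a lip 6 mm thick and 5 mm high, so that a finger can stand there with the other finger inside a roll's core hole
- spare_pack: loose black plastic battery pack, 70 x 80 x 48 mm, grey 34 mm socket ring on top to 56 mm; bystander, origin centre of underside
- plug: yellow polymer adapter plug standing on the counter, 32 mm wide, 34 mm high; bystander, origin centre of underside
- grommet: red rubber grommet lying flat, 28 mm wide, 9 mm high; bystander, origin centre of underside
- crimp_tool: steel crimp tool lying flat, about 190 mm long and 60 mm over its two handles, 18 mm high; bystander, jaw towards its +x, origin on the underside near the middle
- driver: screwdriver lying flat along its own x axis, handle to -x, about 200 mm long; bystander
- cell: single grey battery cell standing upright, 18 mm wide, 65 mm high; bystander, origin centre of underside
- meter: orange hand-held meter lying flat, 150 x 80 x 41 mm, bystander, long side along its x, origin centre of underside
Mind the look-alikes: they are no part of the job. Leave any blue look-alike of the roll_a alone.

How it is judged:
By the outcome, as a careful person would: the job done as asked, in the order asked, and still so for the second after the job is handed in, with the robot touching nothing.
It also fails if it takes over 58 s, if anything falls off the work surface, if the arm or the gripper's body presses on something with over 40 N, if the wrist force passes 120 N, or if a joint passes its speed limit or range.

## Working session

There is one attempt and no reset: what is moved stays moved. The work goes in short steps, Python scripts to look and compute and a tool call to move; the robot and the scene stay as the last step left them, time stands still between calls to the robot, and variables do not carry over. Pictures are saved under pics/ and viewed, at most 10 in all, crops included, and the job is handed in when it is done.

Besides the shell and the picture viewer there is one more tool, called after ">>>" as name([rows], argument=value, ...), one row to a line, values as JSON. apply_moves: Moves the arm, as the interface text tells. Its arguments: {"type":"object","properties":{"targets":{"type":"array"},"force":{"type":"number"}},"required":["targets"]}

```bash
ls; mkdir -p pics
cat > h.py <<'E'
import numpy as np, cv2
from bench import sensors, optics, r
def snap(n,f):
    c=optics.get_calibration(n); im=np.array(optics.snapshot(n)); cv2.imwrite('pics/'+f,im[:,:,::-1]); np.savez('pics/'+f+'.npz',K=c['camera_matrix'],T=c['pose']); return im
def load(f):
    d=np.load('pics/'+f+'.npz'); return cv2.imread('pics/'+f),d['K'],d['T']
def ray(K,T,u,v):
    d=T[:3,:3]@np.linalg.solve(K,[u,v,1.]); return T[:3,3],d/np.linalg.norm(d)
def onz(K,T,u,v,z):
    o,d=ray(K,T,u,v); return o+d*(z-o[2])/d[2]
def tri(*rays):
    A=0;b=0
    for o,d in rays:
        P=np.eye(3)-np.outer(d,d);A=A+P;b=b+P@o
    x=np.linalg.solve(A,b); return x,[float(np.linalg.norm((np.eye(3)-np.outer(d,d))@(x-o))) for o,d in rays]
def proj(K,T,p):
    q=K@(T[:3,:3].T@(np.asarray(p,float)-T[:3,3])); return q[:2]/q[2]
E
python3 - <<'E'
from h import *
a=snap('scene','s0.png');b=snap('top','t0.png');snap('wrist','w0.png')
for f in('s0.png','t0.png','w0.png'):
    _,K,T=load(f);print(K.round(1).tolist(),T.round(3).tolist())
s=sensors.sense();print({k:np.round(v,2).tolist() for k,v in s.items()})
E
```

```text
pics
[[406.9, 0.0, 285.3], [0.0, 406.9, 204.4], [0.0, 0.0, 1.0]] [[0.541, 0.662, -0.518, 1031.13], [0.841, -0.436, 0.321, -367.867], [-0.013, -0.61, -0.793, 830.451], [0.0, 0.0, 0.0, 1.0]]
[[490.0, 0.0, 272.3], [0.0, 490.0, 211.7], [0.0, 0.0, 1.0]] [[-0.018, -0.997, 0.076, 435.387], [-1.0, 0.02, 0.017, -54.762], [-0.018, -0.075, -0.997, 1280.09], [0.0, 0.0, 0.0, 1.0]]
[[375.5, 0.0, 274.8], [0.0, 375.5, 209.0], [0.0, 0.0, 1.0]] [[0.27, 0.927, 0.26, 94.603], [0.963, -0.26, -0.074, 596.262], [-0.001, 0.271, -0.963, 371.407], [0.0, 0.0, 0.0, 1.0]]
{'time': 0.15, 'joint_pos': [69.48, 7.5, 85.32, -0.0, 87.26, -4.89], 'qd': [0.03, -0.08, -0.27, -0.01, -0.08, 0.02], 'joint_efforts': [0.0, -57.01, -50.12, -0.0, 0.01, -0.0], 'tool_pos': [161.5, 577.44, 249.19], 'tcp_rot': [-179.92, -0.01, 164.37], 'ft_force': [-0.01, 0.21, 0.82], 'wrist_torque': [-0.04, -0.06, 0.05], 'grip_force': 0.0, 'finger_gap': 85.26}
```

View pics/s0.png

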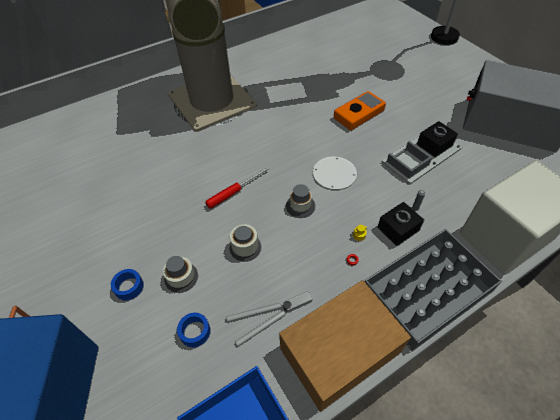

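View pics/t0.png

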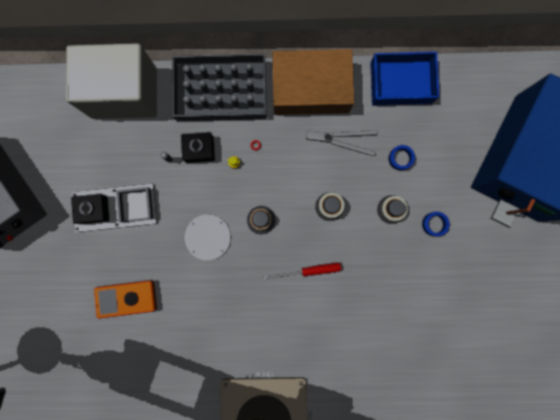

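The scene picture shows three candidate rolls on spindles at (301,200), (244,241) and (179,271), and blue look-alikes at (127,284) and (193,329). The top picture shows the rolls at (261,219), (331,206) and (395,208), blue rings at (402,157) and (435,224), the plate at (208,237) and the bay at (136,205). The middle roll looks taller and the first has a thin wall, so (179,271)/(395,208) is probably roll_a. I'll check with a close crop.

Run:
```python
from h import *
s,K,T=load('s0.png');t,Kt,Tt=load('t0.png')
z=lambda im,x,y,w,h:cv2.resize(im[y:y+h,x:x+w],(400,300),interpolation=cv2.INTER_CUBIC)
A=np.vstack([np.hstack([z(s,145,235,80,60),z(s,210,208,80,60)]),np.hstack([z(t,335,160,100,75)if 0 else z(t,310,170,112,84),z(t,65,170,112,84)])])
cv2.imwrite('pics/c0.png',A)
for n,u,v in(('a',395,208),('b',331,206),('c',261,219),('plate',208,237),('bay',136,205)):print(n,onz(Kt,Tt,u,v,30).round(0))
```

```text
a [ 533. -346.   30.]
b [ 542. -184.   30.]
c [512.  -4.  30.]
plate [469. 132.  30.]
bay [554. 317.  30.]
```

View pics/c0.png

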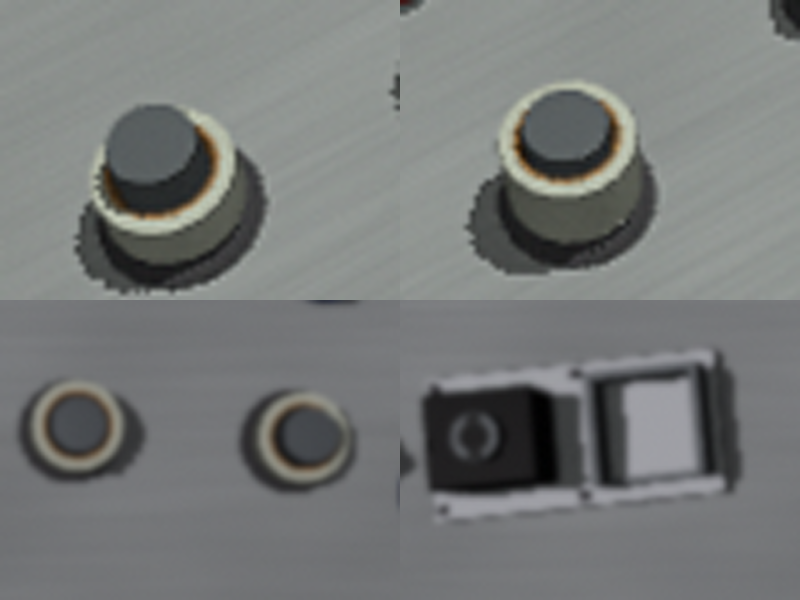

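The crop shows the left roll (179,271) with a tall post standing out of a low, thick ring. That makes it roll_a, on the spindle at top (395,208). The middle roll is higher (roll_b), and (301,200) has the thin wall (roll_c). The jig's pack is on its +y side (image left in top view) and its low lip faces the robot. Next is a wrist view over the plate and bay.

```bash
cat >> h.py <<'E'
from scipy.spatial.transform import Rotation as Ro
def pose():
    s=sensors.sense(); return np.array(s['tool_pos']),Ro.from_euler('xyz',s['tcp_rot'],degrees=True)
def plan(goal,yaw,n,p=None,yaw0=None):
    "tool-axis rows for n equal steps, tool pointing down"
    if p is None:
        p,R=pose(); yaw0=R.as_euler('xyz',degrees=True)[2]
    d=(np.array(goal)-p)/n; dy=(yaw-yaw0)/n
    for k in range(n):
        a=np.radians(yaw0+k*dy); x=np.array([np.cos(a),np.sin(a),0]); y=np.array([np.sin(a),-np.cos(a),0])
        print([round(float(x@d),1),round(float(y@d),1),round(float(-d[2]),1),0,0,round(-np.radians(dy),4)])
E
python3 -c "
from h import *
plan([510,190,300],90,10)"
```

```text
[-44.0, -27.9, -5.1, 0, 0, np.float64(0.1298)]
[-47.2, -22.0, -5.1, 0, 0, np.float64(0.1298)]
[-49.7, -15.7, -5.1, 0, 0, np.float64(0.1298)]
[-51.3, -9.1, -5.1, 0, 0, np.float64(0.1298)]
[-52.1, -2.4, -5.1, 0, 0, np.float64(0.1298)]
[-51.9, 4.3, -5.1, 0, 0, np.float64(0.1298)]
[-50.9, 11.0, -5.1, 0, 0, np.float64(0.1298)]
[-49.1, 17.5, -5.1, 0, 0, np.float64(0.1298)]
[-46.4, 23.7, -5.1, 0, 0, np.float64(0.1298)]
[-42.9, 29.5, -5.1, 0, 0, np.float64(0.1298)]
```

>>> apply_moves([
  [-44,-28,-5,0,0,0.13,0],
  [-47,-22,-5,0,0,0.13,0],
  [-50,-16,-5,0,0,0.13,0],
  [-51,-9,-5,0,0,0.13,0],
  [-52,-2,-5,0,0,0.13,0],
  [-52,4,-5,0,0,0.13,0],
  [-51,11,-5,0,0,0.13,0],
  [-49,17,-5,0,0,0.13,0],
  [-46,24,-5,0,0,0.13,0],
  [-43,30,-5,0,0,0.13,0],
  [0,0,0,0,0,0,0],
  [0,0,0,0,0,0,0],
])

```text
time: 1.65
tool_pos: [509.3, 190.2, 299.5]
tcp_rot: [-179.9, -0.0, 89.9]
ft_force: [-0.0, -0.3, -0.8]
finger_gap: 85.6
grip_force: 0.0
```

Run:
```python
from h import *
snap('wrist','w1.png'); im,K,T=load('w1.png'); print(sensors.sense()['tool_pos'],sensors.sense()['tcp_rot'],T.round(3).tolist())
cv2.imwrite('pics/w1v.png',cv2.resize(im,(800,600)))
```

```text
[508.99209999 190.77405524 299.56506154] [-1.79942420e+02 -9.27797704e-03  8.99574795e+01] [[1.0, -0.002, -0.002, 508.89], [-0.002, -0.963, -0.27, 259.176], [-0.002, 0.27, -0.963, 421.896], [0.0, 0.0, 0.0, 1.0]]
```

View pics/w1v.png

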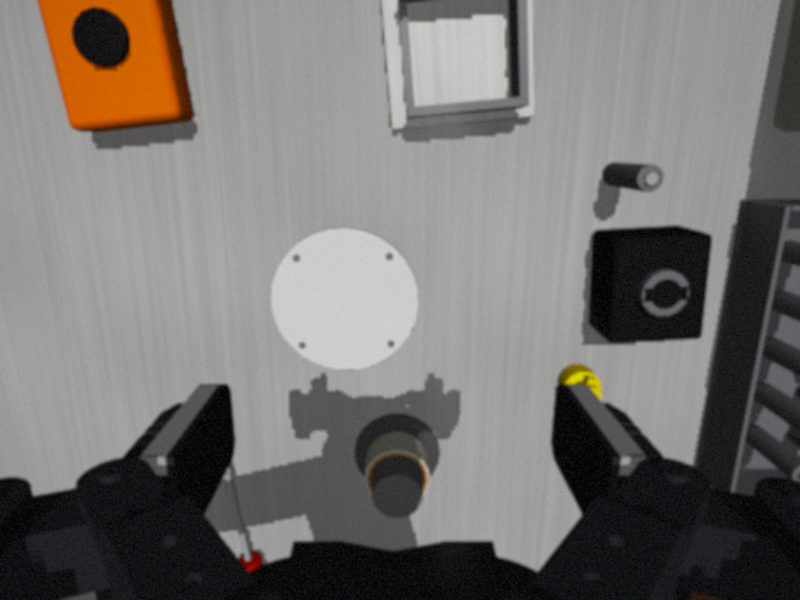

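The wrist view shows the plate at (344,298) of the 800-wide picture. The bay is at the top (460,60), cut off, with its thin lip to the left (-x). roll_c is at (397,480).

>>> apply_moves([
  [-30,2,4,0,0,0,0],
  [-50,3,4,0,0,0,0],
  [-50,3,4,0,0,0,0],
  [-50,3,4,0,0,0,0],
  [-50,3,4,0,0,0,0],
  [-50,3,4,0,0,0,0],
  [-50,2,4,0,0,0,0],
  [-50,2,4,0,0,0,0],
  [-50,2,4,0,0,0,0],
  [-40,1,4,0,0,0,0],
  [-10,0,0,0,0,0,0],
  [0,0,0,0,0,0,0],
])

```text
time: 3.2
tool_pos: [532.9, -288.8, 259.9]
tcp_rot: [-180.0, -0.0, 89.9]
ft_force: [0.4, 0.4, 0.3]
finger_gap: 85.4
grip_force: 0.0
```

Run:
```python
from h import *
snap('wrist','w2.png'); im,K,T=load('w2.png'); print(sensors.sense()['tool_pos'],sensors.sense()['tcp_rot'])
cv2.imwrite('pics/w2v.png',cv2.resize(im,(800,600)))
for f in('w1.png','t0.png','s0.png'):
    im,K,T=load(f);g=im.min(2);q=proj(K,T,[469,132,6]).astype(int)
    _,m=cv2.threshold(g,0,255,cv2.THRESH_OTSU)
    m=np.uint8((g>g[q[1]-8:q[1]+8,q[0]-8:q[0]+8].mean()-22)*255)
    m=cv2.morphologyEx(m,cv2.MORPH_CLOSE,np.ones((3,3)))
    for c in cv2.findContours(m,0,1)[0]:
        if cv2.contourArea(c)>300 and cv2.pointPolygonTest(c,tuple(map(float,q)),False)>0:
            e=cv2.fitEllipse(cv2.convexHull(c));print(f,e,onz(K,T,*e[0],6).round(1),onz(K,T,*e[0],0).round(1))
```

```text
[ 533.02124916 -288.25053674  260.05432445] [ 1.79998118e+02 -3.86815062e-02  8.99696749e+01]
w1.png ((240.7659454345703, 209.04270935058594), (98.1118392944336, 103.4472885131836), 107.60214233398438) [468.8 142.4   6. ] [468.2 140.7   0. ]
t0.png ((206.635009765625, 236.8826141357422), (44.88312911987305, 46.32025146484375), 25.2840633392334) [469.7 139.    6. ] [469.8 139.9   0. ]
s0.png ((334.4742736816406, 172.16917419433594), (32.0372314453125, 43.412784576416016), 96.6657943725586) [472.6 137.3   6. ] [468.6 140.9   0. ]
```

View pics/w2v.png

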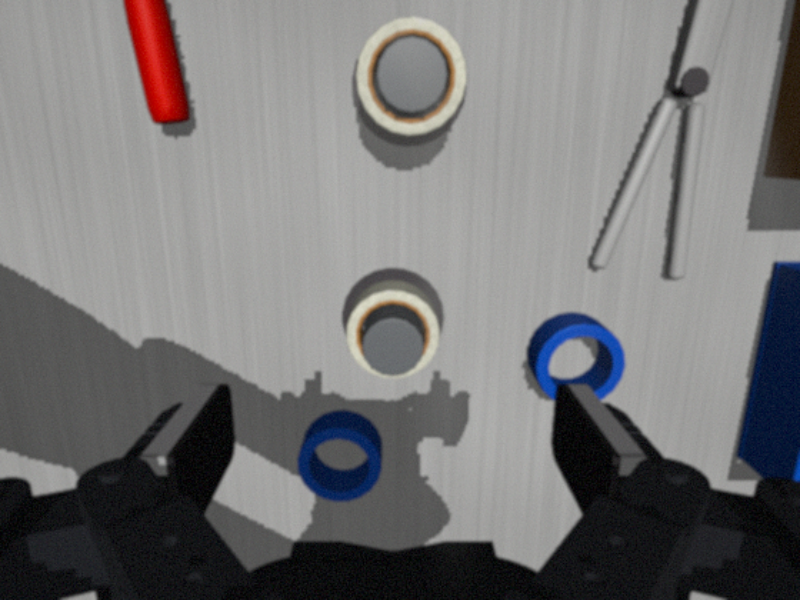

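The view shows roll_a at (393,334) with a low rim around its post. roll_b is at (411,76), and the blue rings at (340,455) and (577,357) lie well clear. I'll measure the cream rim.

```bash
cat >> h.py <<'E'
def rim(f,p,rad=45):
    im,K,T=load(f);q=proj(K,T,p);S=4
    s=np.linalg.norm(proj(K,T,np.add(p,[rad,0,0]))-q)
    x0,y0=np.maximum((q-s).astype(int),0); x1,y1=(q+s).astype(int)
    c=cv2.resize(im[y0:y1,x0:x1],None,fx=S,fy=S,interpolation=cv2.INTER_CUBIC).astype(int)
    m=np.uint8(((c.min(2)>0.78*np.percentile(c.min(2),97))&(c[:,:,2]-c[:,:,0]>8))*255)
    m=cv2.morphologyEx(m,cv2.MORPH_OPEN,np.ones((5,5)))
    ct=max(cv2.findContours(m,0,1)[0],key=lambda k:cv2.contourArea(cv2.convexHull(k)));e=cv2.fitEllipse(cv2.convexHull(ct))
    u=(np.array(e[0])+.5)/S-.5+[x0,y0]; return K,T,u,np.array(e[1])/S,m,c
E
python3 - <<'E'
from h import *
p=[533,-346,42];R=[]
for f in('w2.png','t0.png','s0.png'):
    K,T,u,ax,m,c=rim(f,p);P=onz(K,T,*u,42);dist=np.linalg.norm(P-T[:3,3]);print(f,u.round(1),ax.round(1),'D',(ax*dist/K[0,0]).round(1),P.round(1));R.append(ray(K,T,*u))
x,res=tri(*R);print(x.round(1),np.round(res,1))
x,res=tri(R[0],R[1]);print(x.round(1),np.round(res,1))
E
```

```text
w2.png [274.6 233.8] [62.3 65.2] D [59.9 62.7] [ 531.6 -340.    42. ]
t0.png [394.4 208.1] [23.4 23.8] D [60.8 61.9] [ 532.4 -342.1   42. ]
s0.png [184.9 269.4] [11.3 19.8] D [25.7 45.1] [ 545.8 -329.    42. ]
[ 534.7 -338.    34.6] [ 5.3  5.9 11.1]
[ 532.3 -343.5   33.4] [0.9 0.9]
```

>>> apply_moves([
  [-18,0,30,0,0,0,0],
  [-18,-1,30,0,0,0,0],
  [-17,0,30,0,0,0,0],
  [0,0,0,0,0,0,0],
  [0,0,0,0,0,0,0],
])

```text
time: 3.88
tool_pos: [532.5, -341.6, 171.5]
tcp_rot: [179.9, 0.0, 90.0]
ft_force: [-0.1, 0.5, -0.5]
finger_gap: 85.5
grip_force: 0.0
```

Run:
```python
from h import *
snap('wrist','w3.png'); print(sensors.sense()['tool_pos'])
p=[532,-341,42];R=[]
for f in('w2.png','w3.png','t0.png'):
    K,T,u,ax,m,c=rim(f,p,50);P=onz(K,T,*u,42);dist=np.linalg.norm(P-T[:3,3]);print(f,u.round(1),ax.round(1),'D',(ax*dist/K[0,0]).round(1),P.round(1));R.append(ray(K,T,*u))
x,res=tri(*R);print(x.round(1),np.round(res,1))
x,res=tri(R[0],R[1]);print(x.round(1),np.round(res,1))
```

```text
[ 532.74290143 -341.97499208  172.12255024]
w2.png [274.6 233.8] [62.3 65.3] D [59.9 62.8] [ 531.6 -339.9   42. ]
w3.png [274.8 204.5] [87.3 90.1] D [60.6 62.6] [ 531.8 -340.2   42. ]
t0.png [394.3 208.1] [23.4 23.8] D [60.8 61.9] [ 532.4 -342.    42. ]
[ 532.1 -342.5   35.7] [0.6 0.7 1.2]
[ 531.7 -341.1   38.7] [0.1 0.1]
```

>>> apply_moves([
  [1,-0.7,35,0,0,0,0],
  [0,0,40,0,0,0,0],
  [0,0,35,0,0,0,0],
  [0,0,25,0,0,0,0],
  [0,0,10,0,0,0,0],
  [0,0,0,0,0,0,0],
  [0,0,0,0,0,0,1],
  [0,0,0,0,0,0,1],
  [0,0,0,0,0,0,1],
  [0,0,0,0,0,0,1],
  [0,0,0,0,0,0,1],
  [0,0,0,0,0,0,1],
], force=40)

```text
time: 5.42
tool_pos: [532.2, -342.7, 27.5]
tcp_rot: [179.8, 0.1, 89.9]
ft_force: [-0.8, 1.3, 7.4]
finger_gap: 62.5
grip_force: 43.9
```

>>> apply_moves([
  [0,0,-10,0,0,0,1],
  [0,0,-20,0,0,0,1],
  [0,0,-25,0,0,0,1],
  [0,0,-30,0,0,0,1],
  [0,0,-35,0,0,0,1],
  [0,0,-15,0,0,0,1],
  [0,0,0,0,0,0,1],
  [0,0,0,0,0,0,1],
])

```text
time: 6.42
tool_pos: [530.1, -341.3, 158.4]
tcp_rot: [-179.9, -0.1, 89.9]
ft_force: [-1.2, 0.2, -1.1]
finger_gap: 62.7
grip_force: 43.9
```

Run:
```python
from h import *
im=snap('wrist','w4.png'); s=sensors.sense();print(s['tool_pos'],s['finger_gap'],s['grip_force'])
```

```text
[ 529.92514344 -341.13381773  157.95990381] 62.66260204561421 43.892709743231535
```

View pics/w4.png

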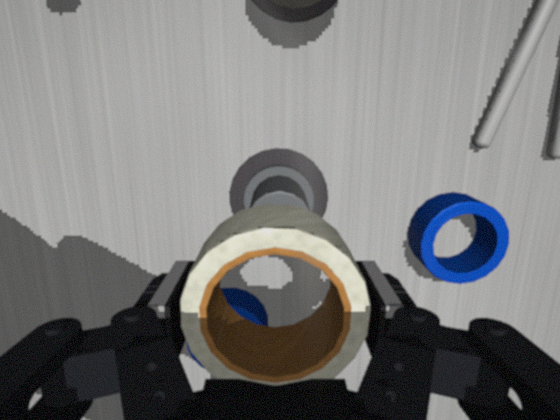

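The roll is off its spindle and hangs level between the pads at (275,305). The empty spindle is at (279,190).

>>> apply_moves([
  [20,-2,0,0,0,0,1],
  [40,-5,0,0,0,0,1],
  [50,-6,0,0,0,0,1],
  [50,-6,0,0,0,0,1],
  [50,-6,0,0,0,0,1],
  [50,-7,0,0,0,0,1],
  [50,-7,0,0,0,0,1],
  [50,-7,0,0,0,0,1],
  [50,-6,0,0,0,0,1],
  [40,-5,0,0,0,0,1],
  [21,-3,20,0,0,0,1],
  [10,0,30,0,0,0,1],
  [0,0,30,0,0,0,1],
  [0,0,0,0,0,0,1],
  [0,0,0,0,0,0,1],
])

```text
time: 8.35
tool_pos: [471.7, 139.6, 80.7]
tcp_rot: [180.0, -0.0, 89.9]
ft_force: [0.7, 0.7, -0.7]
finger_gap: 62.8
grip_force: 44.1
```

>>> apply_moves([
  [0.5,-1.5,20,0,0,0,1],
  [0,0,20,0,0,0,1],
  [0,0,10,0,0,0,1],
  [0,0,4,0,0,0,1],
  [0,0,2,0,0,0,1],
  [0,0,1,0,0,0,1],
  [0,0,1,0,0,0,1],
  [0,0,0,0,0,0,1],
])

```text
time: 9.35
tool_pos: [470.4, 139.8, 22.1]
tcp_rot: [180.0, -0.0, 89.9]
ft_force: [0.0, 0.2, -0.6]
finger_gap: 62.8
grip_force: 44.1
```

>>> apply_moves([
  [0,0,0.5,0,0,0,1],
  [0,0,0.5,0,0,0,1],
  [0,0,0,0,0,0,1],
])

```text
time: 9.72
tool_pos: [470.4, 139.9, 21.5]
tcp_rot: [180.0, -0.0, 89.9]
ft_force: [-3.8, -0.4, 6.0]
finger_gap: 62.4
grip_force: 44.5
```

>>> apply_moves([
  [0,0,0,0,0,0,0.1],
  [0,0,0,0,0,0,0],
  [0,0,0,0,0,0,0],
  [0,0,0,0,0,0,0],
  [0,0,-10,0,0,0,0],
  [0,0,-40,0,0,0,0],
  [0,0,-50,0,0,0,0],
  [20,0,-50,0,0,0,0],
  [40,20,-50,0,0,0,0],
  [30,20,-30,0,0,0,0],
  [0,0,0,0,0,0,0],
  [0,0,0,0,0,0,0],
])

```text
time: 11.22
tool_pos: [508.4, 226.5, 246.9]
tcp_rot: [-179.9, 0.0, 89.9]
ft_force: [-1.1, -0.7, -0.1]
finger_gap: 85.6
grip_force: 0.0
```

Run:
```python
from h import *
im=snap('wrist','w5.png'); s=sensors.sense();print(s['tool_pos'],s['finger_gap'])
im,K,T=load('w5.png');cv2.imwrite('pics/w5v.png',cv2.resize(im,(800,600)))
```

```text
[508.04753377 226.13969847 246.16316548] 85.2838913842022
```

View pics/w5v.png

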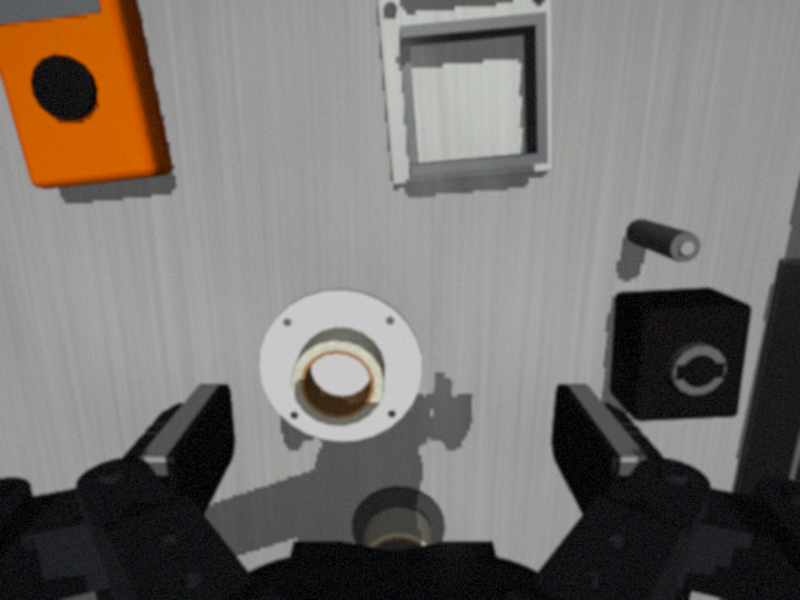

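The roll stands flat in the middle of the plate (340,380), released. The bay is at (470,95), turned slightly. I'll go above it for an accurate measurement.

>>> apply_moves([
  [30,10,5,0,0,0,0],
  [45,15,15,0,0,0,0],
  [20,15,15,0,0,0,0],
  [0,0,0,0,0,0,0],
  [0,0,0,0,0,0,0],
])

```text
time: 11.9
tool_pos: [548.6, 320.7, 211.7]
tcp_rot: [-179.9, 0.1, 89.8]
ft_force: [0.1, -0.4, -0.5]
finger_gap: 85.0
grip_force: 0.0
```

Run:
```python
from h import *
im=snap('wrist','w6.png'); s=sensors.sense();print(s['tool_pos'],s['tcp_rot'])
im,K,T=load('w6.png');q=proj(K,T,[550,318,25]).astype(int);x0,y0=max(q[0]-100,0),max(q[1]-75,0);print(x0,y0)
cv2.imwrite('pics/w6v.png',cv2.resize(im[y0:y0+150,x0:x0+200],(800,600),interpolation=cv2.INTER_CUBIC))
p=[469.5,140,36];R=[]
snap('top','t1.png')
for f in('w5.png','t1.png'):
    K,T,u,ax,m,c=rim(f,p,36);P=onz(K,T,*u,36);dist=np.linalg.norm(P-T[:3,3]);print(f,u.round(1),ax.round(1),'D',(ax*dist/K[0,0]).round(1),P.round(1))
```

```text
[548.96218505 320.76630806 212.45341449] [-1.79964177e+02  3.42383763e-02  8.98340847e+01]
177 116
w5.png [235.7 266.6] [55.7 64.9] D [54.6 63.6] [469.4 144.1  36. ]Traceback (most recent call last):
  File "<stdin>", line 8, in <module>
  File "h.py", line 36, in rim
    ct=max(cv2.findContours(m,0,1)[0],key=lambda k:cv2.contourArea(cv2.convexHull(k)));e=cv2.fitEllipse(cv2.convexHull(ct))
ValueError: max() iterable argument is empty
```

View pics/w6v.png

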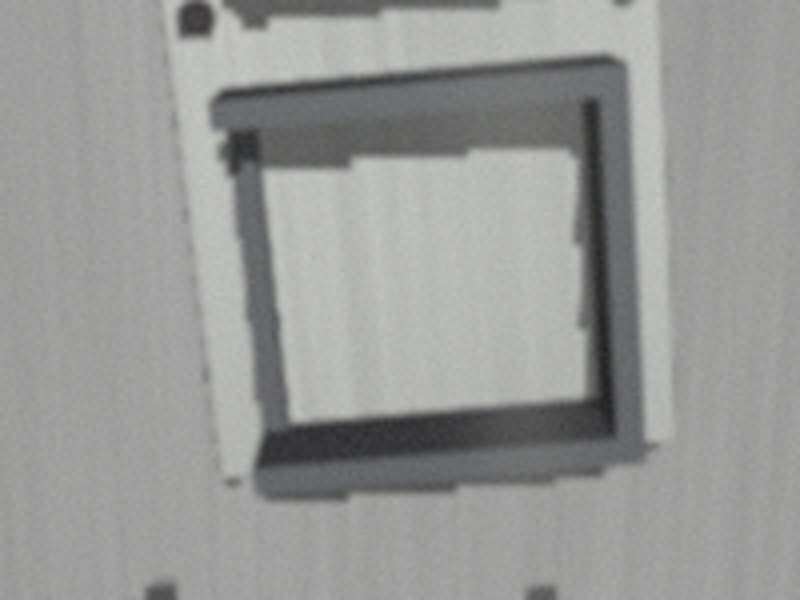

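The crop shows the bay from above: outer wall-top corners at (215,97), (622,58), (643,458) and (258,497), inner edges as expected, and the lip at the left.

Run:
```python
from h import *
im,K,T=load('w6.png'); _,K5,T5=load('w5.png')
C=np.array([(215,97),(622,58),(643,458),(258,497)])/4-.375+[177,116]
P=np.array([onz(K,T,*c,40) for c in C]);print(P.round(1).tolist(),'centre',P.mean(0).round(1))
for i,j in((0,1),(1,2),(3,2),(0,3)):print(np.linalg.norm(P[i]-P[j]).round(1),end=' ')
for i,j in((0,1),(3,2),(2,1),(3,0)):print(np.degrees(np.arctan2(*(P[j]-P[i])[[1,0]])).round(1),end=' ')
print()
for k,c in((1,(547,12)),(2,(549,165)),(3,(408,180))):
    x,res=tri(ray(K,T,*C[k]),ray(K5,T5,*(np.array(c)*.7)));print(x.round(1),np.round(res,1))
# inner edges
I=[(583,100),(615,440),(258,468),(218,128)]
print([onz(K,T,*(np.array(c)/4-.375+[177,116]),40).round(1).tolist() for c in I])
F=[(290,420),(265,170)];print('floor lip edge',[onz(K,T,*(np.array(c)/4-.375+[177,116]),10).round(1).tolist() for c in F])
# roll top inner hole (dark/brown) from w5 at z36, outer bottom; roll top view
im,K,T=load('t1.png');q=proj(K,T,[469.5,140,36]);print(q)
x0,y0=int(q[0])-40,int(q[1])-30
a=cv2.resize(im[y0:y0+60,x0:x0+80],(400,300),interpolation=cv2.INTER_CUBIC)
im,K,T=load('w5.png');q=proj(K,T,[469.5,140,36]).astype(int);b=cv2.resize(im[q[1]-45:q[1]+45,q[0]-60:q[0]+60],(400,300),interpolation=cv2.INTER_CUBIC)
print(x0,y0,q-[60,45]);cv2.imwrite('pics/c1.png',np.hstack([a,b]))
```

```text
[[513.2, 362.4, 40.0], [591.6, 369.6, 40.0], [599.0, 288.5, 40.0], [519.3, 280.1, 40.0]] centre [555.8 325.2  40. ]
78.7 81.4 80.2 82.5 5.2 6.0 95.2 94.2 
[593.3 368.9  35.4] [1.1 1.1]
[601.5 285.4  32.4] [1.2 1.2]
[517.5 275.8  27.8] [0.6 0.6]
[[584.4, 361.7, 40.0], [593.1, 292.5, 40.0], [519.4, 286.5, 40.0], [513.6, 356.5, 40.0]]
floor lip edge [[524.0, 287.5, 10.0], [519.9, 344.1, 10.0]]
[204.45520346 236.67430868]
164 206 [175 225]
```

View pics/c1.png

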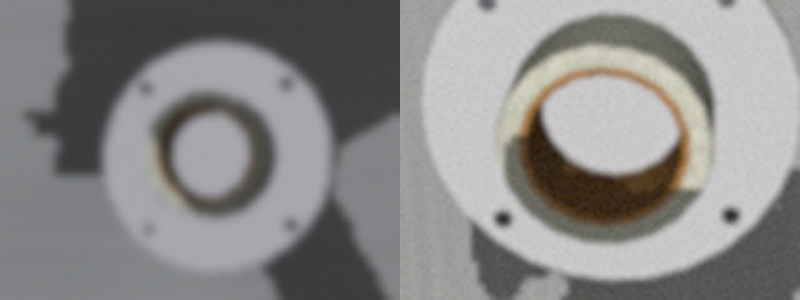

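Bay centre measured at about (555.7,325), wall tops near 40, yaw 5.2°. The roll lies on the plate at about (470,141). Next comes the wall grasp on the roll's jig −x side.

Run:
```python
from h import *
_,K,T=load('w5.png');print(onz(K,T,236.8,268.5,36))
plan([444.2,138.6,95],95.2,7)
```

```text
[470.39935286 142.09545556  36.        ]
[-26.1, -14.9, 16.9, 0, 0, np.float64(-0.0134)]
[-25.9, -15.3, 16.9, 0, 0, np.float64(-0.0134)]
[-25.7, -15.6, 16.9, 0, 0, np.float64(-0.0134)]
[-25.5, -16.0, 16.9, 0, 0, np.float64(-0.0134)]
[-25.3, -16.3, 16.9, 0, 0, np.float64(-0.0134)]
[-25.0, -16.6, 16.9, 0, 0, np.float64(-0.0134)]
[-24.8, -17.0, 16.9, 0, 0, np.float64(-0.0134)]
```

>>> apply_moves([
  [-26,-15,17,0,0,-0.0134,0.62],
  [-26,-15,17,0,0,-0.0134,0.62],
  [-26,-16,17,0,0,-0.0134,0.62],
  [-25,-16,17,0,0,-0.0134,0.62],
  [-25,-16,17,0,0,-0.0134,0.62],
  [-25,-17,17,0,0,-0.0134,0.62],
  [-25,-17,16,0,0,-0.0134,0.62],
  [0,0,0,0,0,0,0.62],
  [0,0,0,0,0,0,0.62],
])

```text
time: 13.12
tool_pos: [445.0, 139.8, 95.8]
tcp_rot: [179.9, -0.0, 95.2]
ft_force: [1.0, -0.2, 0.0]
finger_gap: 32.7
grip_force: 0.0
```

Run:
```python
from h import *
im=snap('wrist','w7.png'); s=sensors.sense();print(s['tool_pos'],s['tcp_rot'],s['finger_gap'])
```

```text
[445.38201429 140.13076507  95.99194065] [ 1.79839458e+02 -2.82398289e-02  9.52316002e+01] 32.678852109068394
```

View pics/w7.png

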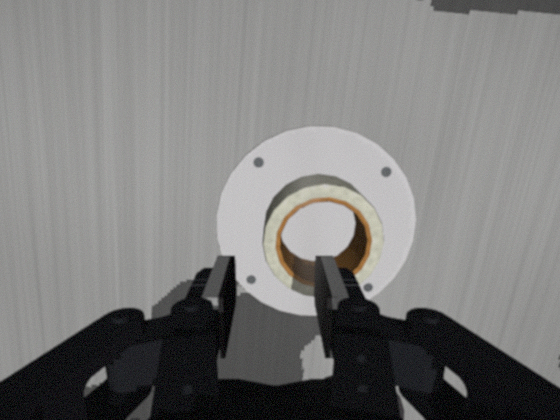

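The wrist view shows the roll rim centred at (324,240), with its left wall between the two fingertips (228,258) and (325,258).

Run:
```python
from h import *
p=[470,141,36]
K,T,u,ax,m,c=rim('w7.png',p,40);P=onz(K,T,*u,36);print(u,ax,P.round(1))
P=onz(K,T,324,240,36);print(P.round(1)); tx=np.array([np.cos(np.radians(95.2)),np.sin(np.radians(95.2)),0]);ty=np.array([tx[1],-tx[0],0])
t=sensors.sense()['tool_pos']; print('roll from TCP along tool x,y',(P-t)@tx,(P-t)@ty)
```

```text
[323.43973541 240.50025177] [111.93540192 120.57997894] [469.3 143.   36. ]
[469.6 143.3  36. ]
roll from TCP along tool x,y 0.922850986191034 24.39640963820866
```

>>> apply_moves([
  [0,-1.5,15,0,0,0,0.62],
  [0,0,20,0,0,0,0.62],
  [0,0,15,0,0,0,0.62],
  [0,0,10,0,0,0,0.62],
  [0,0,3,0,0,0,0.62],
  [0,0,0,0,0,0,0.62],
  [0,0,0,0,0,0,0.62],
])

```text
time: 14.05
tool_pos: [443.2, 139.7, 32.2]
tcp_rot: [179.9, -0.0, 95.3]
ft_force: [0.6, 0.2, 0.1]
finger_gap: 32.0
grip_force: 0.0
```

>>> apply_moves([
  [0,0,-1,0,0,0,0.7],
  [0,0,0,0,0,0,0.78],
  [0,0,0,0,0,0,0.84],
  [0,0,0,0,0,0,0.9],
  [0,0,0,0,0,0,1],
  [0,0,0,0,0,0,1],
  [0,0,0,0,0,0,1],
  [0,0,0,0,0,0,1],
], force=40)

```text
time: 15.05
tool_pos: [442.7, 139.5, 32.9]
tcp_rot: [-180.0, 0.0, 95.3]
ft_force: [-2.4, -0.7, 5.6]
finger_gap: 9.2
grip_force: 46.8
```

>>> apply_moves([
  [0,0,-3,0,0,0,1],
  [0,0,-10,0,0,0,1],
  [0,0,-25,0,0,0,1],
  [0,0,-40,0,0,0,1],
  [0,0,-20,0,0,0,1],
  [0,0,0,0,0,0,1],
  [0,0,0,0,0,0,1],
])

```text
time: 15.92
tool_pos: [442.1, 139.5, 129.7]
tcp_rot: [-179.9, 0.0, 95.3]
ft_force: [-0.1, -0.7, -1.4]
finger_gap: 8.7
grip_force: 47.0
```

Run:
```python
from h import *
snap('wrist','w8.png');t,R=pose();s=sensors.sense();print(t,s['tcp_rot'],s['finger_gap'],s['grip_force'],s['ft_force'])
a=np.radians(s['tcp_rot'][2]);tx=np.array([np.cos(a),np.sin(a),0]);ty=np.array([tx[1],-tx[0],0]);zt=t[2]+3.1
K,T,u,ax,m,c=rim('w8.png',list(t+27.5*ty+[0,0,3]),42);P=onz(K,T,*u,zt);dist=(P-T[:3,3])@T[:3,2]
print(u,ax,ax*dist/K[0,0],P,'rel',(P-t)@tx,(P-t)@ty)
cv2.imwrite('pics/m8.png',m)
# brown core: inner hole top edge
im,K,T=load('w8.png');h=cv2.cvtColor(im,cv2.COLOR_BGR2HSV);mb=((h[:,:,0]<20)&(h[:,:,1]>110)&(h[:,:,2]>40)).astype(np.uint8)
mb=cv2.morphologyEx(mb,cv2.MORPH_OPEN,np.ones((2,2)));ys,xs=np.nonzero(mb);print(len(xs),xs.min(),xs.max(),ys.min(),ys.max())
c=[proj(K,T,t+27.5*ty+[0,0,3.1]+rr*np.array([np.cos(k),np.sin(k),0])) for rr in(32,) for k in np.linspace(0,6.28,60)];c=np.array(c);print('pred outer',c.min(0),c.max(0))
mm=(im.min(2)>0)
```

```text
[441.74950614 139.38536269 129.27671439] [-1.79880593e+02  1.00143401e-02  9.52585042e+01] 9.197430932809521 46.95399499498308 [-1.62247696e+00  3.78343842e-04 -1.19018333e+00]
[349.73110199 292.61560822] [150.16897583 173.84761047] [53.03772302 61.40070784] [467.27862477 146.50791691 132.37671439] rel 4.7528488115143634 26.07445310785634
2285 281 419 237 327
pred outer [263.32632591 218.97109276] [443.47111795 379.97067643]
```

Run:
```python
from h import *
im,K,T=load('w8.png');t,R=pose();a=np.radians(95.26);tx=np.array([np.cos(a),np.sin(a),0]);ty=np.array([tx[1],-tx[0],0])
h=cv2.cvtColor(im,cv2.COLOR_BGR2HSV)
def fit(f,t,zr,cen):
    im,K,T=load(f);h=cv2.cvtColor(im,cv2.COLOR_BGR2HSV)
    # walk rays from hole centre in several rim directions, find brown->cream boundary (outermost brown)
    pts=[]
    for k in np.radians(np.arange(-60,181,5)):
        d=np.cos(k)*ty+np.sin(k)*tx
        rr=np.arange(17,29,.1);uv=np.array([proj(K,T,cen+x*d) for x in rr],np.float32)
        l=cv2.remap(im,uv[None,:,0],uv[None,:,1],cv2.INTER_LINEAR)[0].astype(int)
        s=l[:,2]-l[:,0]; hi=l[:,0]
        b=np.nonzero(s>45)[0]   # brown saturated
        if len(b): pts.append((np.degrees(k).round(),rr[b[-1]]))
    pts=np.array(pts);k=np.radians(pts[:,0]);r_=pts[:,1]
    ok=np.ones(len(k),bool)
    for _ in range(4):
        A=np.c_[np.cos(k),np.sin(k),np.ones(len(k))];s=np.linalg.lstsq(A[ok],r_[ok],rcond=None)[0];res=A@s-r_;ok=abs(res)<max(.5,1.5*np.std(res[ok]))
    print(f,'offset ty,tx,r',s.round(2),'n',ok.sum(),len(ok),'std',res[ok].std().round(2))
fit('w8.png',t,0,t+27.5*ty+[0,0,3.1])
fit('w7.png',0,0,np.array([470,141,36.]))
fit('w5.png',0,0,np.array([470,141,36.]))
```

```text
w8.png offset ty,tx,r [-1.7   1.38 24.65] n 39 39 std 0.11
w7.png offset ty,tx,r [-0.53  0.43 24.68] n 46 46 std 0.13
w5.png offset ty,tx,r [-0.39  0.89 24.69] n 41 48 std 0.13
```

>>> apply_moves([
  [15,9,0,0,0,0,1],
  [30,18,0,0,0,0,1],
  [35,21,0,0,0,0,1],
  [40,24,0,0,0,0,1],
  [35,21,0,0,0,0,1],
  [18,11,0,0,0,0,1],
  [0,0,15,0,0,0,1],
  [0,0,20,0,0,0,1],
  [0,0,10,0,0,0,1],
  [0,0,0,0,0,0,1],
  [0,0,0,0,0,0,1],
])

```text
time: 17.35
tool_pos: [530.7, 321.1, 86.1]
tcp_rot: [180.0, -0.0, 95.2]
ft_force: [0.4, 0.3, 0.6]
finger_gap: 9.3
grip_force: 47.0
```

Run:
```python
from h import *
snap('wrist','w9.png');s=sensors.sense();print(s['tool_pos'],s['tcp_rot'][2],s['finger_gap'])
a=np.radians(5.2);ex=np.array([np.cos(a),np.sin(a),0]);ey=np.array([-np.sin(a),np.cos(a),0])
def prof(f,c,e,n,offs,lo=-12,hi=12):
    im,K,T=load(f);g=cv2.GaussianBlur(im.min(2),(3,3),0)
    for o in offs:
        rr=np.arange(lo,hi,.25);uv=np.array([proj(K,T,c+o*e+x*n) for x in rr],np.float32)
        l=cv2.remap(g,uv[None,:,0],uv[None,:,1],cv2.INTER_LINEAR)[0].astype(float);d=np.diff(l);k=d.argmax();j=d.argmin()
        print(f,o,'rise at',rr[k],round(d[k],1),'fall',rr[j],round(d[j],1),l[::8].astype(int).tolist())
c=np.array([555.7,325.2,40])
for f in('w6.png','w9.png'):
    prof(f,c+41*ey,ex,ey,[-30,-15,0,15,30]);prof(f,c+41*ex,ey,ex,[-30,0,20,30,37])
```

```text
[530.9189025  321.35849031  86.49652238] 95.23541600943938 8.900207520043073
w6.png -30 rise at 1.5 14.0 fall 11.25 -9.0 [93, 94, 96, 104, 106, 104, 76, 151, 187, 187, 186, 185]
w6.png -15 rise at 1.0 13.0 fall -1.5 -5.0 [92, 92, 95, 103, 108, 104, 76, 151, 179, 179, 178, 180]
w6.png 0 rise at 1.0 13.0 fall -1.25 -5.0 [95, 98, 98, 105, 110, 105, 79, 156, 180, 178, 178, 178]
w6.png 15 rise at 1.25 11.0 fall 11.5 -9.0 [106, 107, 109, 114, 115, 111, 92, 157, 178, 179, 179, 176]
w6.png 30 rise at 1.0 12.0 fall -1.75 -4.0 [100, 102, 102, 111, 112, 106, 89, 162, 184, 185, 184, 185]
w6.png -30 rise at -1.0 9.0 fall 5.25 -4.0 [62, 56, 42, 81, 101, 104, 158, 178, 176, 157, 156, 157]
w6.png 0 rise at -1.0 8.0 fall -11.0 -10.0 [156, 88, 51, 83, 106, 108, 155, 183, 182, 160, 153, 154]
w6.png 20 rise at -0.75 9.0 fall -10.75 -11.0 [171, 99, 53, 83, 107, 109, 156, 185, 186, 163, 154, 153]
w6.png 30 rise at -0.25 9.0 fall -9.5 -6.0 [103, 90, 52, 83, 109, 109, 154, 187, 187, 168, 155, 154]
w6.png 37 rise at -0.5 9.0 fall 4.75 -4.0 [113, 111, 112, 111, 109, 111, 157, 186, 187, 165, 152, 153]
w9.png -
[... 319 characters left out ...]
 at 2.75 26.0 fall -1.0 -9.0 [118, 114, 116, 123, 123, 125, 80, 80, 213, 215, 217, 217]
w9.png 30 rise at 2.75 27.0 fall -0.75 -10.0 [39, 35, 39, 117, 119, 118, 65, 72, 208, 210, 210, 209]
w9.png -30 rise at 4.0 21.0 fall -8.0 -2.0 [30, 27, 27, 24, 21, 25, 22, 71, 115, 207, 203, 202]
w9.png 0 rise at -10.25 12.0 fall 2.75 -7.0 [79, 122, 195, 209, 219, 211, 215, 214, 175, 179, 181, 181]
w9.png 20 rise at -6.75 15.0 fall -10.25 -1.0 [48, 47, 43, 109, 117, 117, 170, 177, 181, 179, 179, 180]
w9.png 30 rise at -6.75 17.0 fall -11.75 -1.0 [38, 36, 32, 107, 119, 119, 173, 178, 177, 181, 177, 177]
w9.png 37 rise at -1.0 11.0 fall 1.25 -2.0 [121, 119, 119, 118, 119, 116, 170, 176, 174, 181, 177, 178]
```

Run:
```python
from h import *
im,K,T=load('w9.png');t=np.array([530.8,321.25,86.3]);a=np.radians(95.23);tx=np.array([np.cos(a),np.sin(a),0]);ty=np.array([tx[1],-tx[0],0])
def fit(cen,lo,hi,thr):
    K_=[];R_=[]
    for k in np.radians(np.arange(-60,181,5)):
        d=np.cos(k)*ty+np.sin(k)*tx;rr=np.arange(lo,hi,.1);uv=np.array([proj(K,T,cen+x*d) for x in rr],np.float32)
        l=cv2.remap(im,uv[None,:,0],uv[None,:,1],cv2.INTER_LINEAR)[0].astype(int);b=np.nonzero(l[:,2]-l[:,0]>thr)[0]
        if len(b):K_.append(k);R_.append(rr[b[-1]])
    k=np.array(K_);A=np.c_[np.cos(k),np.sin(k),np.ones(len(k))];r_=np.array(R_);ok=np.ones(len(k),bool)
    for _ in range(4):
        s=np.linalg.lstsq(A[ok],r_[ok],rcond=None)[0];res=A@s-r_;ok=abs(res)<max(.5,1.5*np.std(res[ok]))
    print('off ty,tx,r',s.round(2),ok.sum(),len(ok));return s
c0=t+27.5*ty+[0,0,3.1];s=fit(c0,17,29,45);P=c0+s[0]*ty+s[1]*tx;print('roll',P.round(1));B=np.array([555.,324.,0]);D=B-P;print('shift needed tool x,y',D@tx,D@ty)
```

```text
off ty,tx,r [-2.35  1.51 24.64] 39 39
roll [555.7 325.   89.4]
shift needed tool x,y -0.9773927979248858 -0.8020775546363392
```

>>> apply_moves([
  [-1,-1,8,0,0,0,1],
  [0,0,8,0,0,0,1],
  [0,0,3,0,0,0,1],
  [0,0,2,0,0,0,1],
  [0,0,2,0,0,0,1],
  [0,0,2,0,0,0,1],
  [0,0,0,0,0,0,1],
])

```text
time: 18.27
tool_pos: [529.4, 320.3, 60.4]
tcp_rot: [-180.0, 0.0, 95.3]
ft_force: [-0.5, -0.5, -0.3]
finger_gap: 9.0
grip_force: 47.0
```

>>> apply_moves([
  [0,0,4,0,0,0,1],
  [0,0,5,0,0,0,1],
  [0,0,5,0,0,0,1],
  [0,0,4,0,0,0,1],
  [0,0,2,0,0,0,1],
  [0,0,1,0,0,0,1],
  [0,0,1,0,0,0,1],
  [0,0,0,0,0,0,1],
])

```text
time: 19.27
tool_pos: [529.5, 320.3, 38.7]
tcp_rot: [180.0, -0.0, 95.3]
ft_force: [0.3, -0.4, -1.2]
finger_gap: 9.3
grip_force: 47.0
```

>>> apply_moves([
  [0,0,0.5,0,0,0,1],
  [0,0,0.5,0,0,0,1],
  [0,0,0.5,0,0,0,1],
  [0,0,0,0,0,0,1],
])

```text
time: 19.77
tool_pos: [529.4, 320.3, 37.1]
tcp_rot: [-180.0, 0.0, 95.3]
ft_force: [-0.4, 1.4, -0.5]
finger_gap: 9.2
grip_force: 47.0
```

>>> apply_moves([
  [0,0,0.4,0,0,0,1],
  [0,0,0.3,0,0,0,1],
  [0,0,0,0,0,0,1],
  [0,0,0,0,0,0,1],
])

```text
time: 20.27
tool_pos: [529.5, 320.3, 37.0]
tcp_rot: [180.0, 0.0, 95.3]
ft_force: [-3.0, -2.2, 6.2]
finger_gap: 9.4
grip_force: 47.9
```

>>> apply_moves([
  [0,0,0,0,0,0,0.85],
  [0,0,0,0,0,0,0.78],
  [0,0,0,0,0,0,0.72],
  [0,0,0,0,0,0,0.68],
  [0,0,0,0,0,0,0.68],
  [0,0,-5,0,0,0,0.68],
  [0,0,-15,0,0,0,0.68],
  [0,0,-35,0,0,0,0.68],
  [0,0,-50,0,0,0,0.68],
  [0,15,-50,0,0,0,0.68],
  [0,10,-25,0,0,0,0.68],
  [0,0,0,0,0,0,0.68],
  [0,0,0,0,0,0,0.68],
])

```text
time: 21.9
tool_pos: [553.7, 322.4, 215.6]
tcp_rot: [-179.9, 0.0, 95.3]
ft_force: [0.0, -0.5, -0.3]
finger_gap: 27.4
grip_force: 0.0
```

Run:
```python
from h import *
snap('wrist','w10.png');s=sensors.sense();print(s['tool_pos'],s['ft_force'],s['finger_gap'])
im,K,T=load('w10.png');a=np.radians(95.2);tx=np.array([np.cos(a),np.sin(a),0]);ty=np.array([tx[1],-tx[0],0])
c0=np.array([555,324,40.]);k_=[];r_=[];o_=[]
for k in np.radians(np.arange(-180,180,10)):
    d=np.cos(k)*ty+np.sin(k)*tx;rr=np.arange(17,36,.1);uv=np.array([proj(K,T,c0+x*d) for x in rr],np.float32)
    l=cv2.remap(im,uv[None,:,0],uv[None,:,1],cv2.INTER_LINEAR)[0].astype(int);b=np.nonzero((l[:,2]-l[:,0]>45)&(rr<29))[0]
    if len(b):k_.append(k);r_.append(rr[b[-1]])
    m=np.nonzero(l.min(1)>130)[0]; o_.append(rr[m[-1]] if len(m) else 0)
k=np.array(k_);A=np.c_[np.cos(k),np.sin(k),np.ones(len(k))];r_=np.array(r_);s=np.linalg.lstsq(A,r_,rcond=None)[0];print(s.round(2),(A@s-r_).std().round(2),len(k));print(np.round(o_,1))
```

```text
[553.22844396 322.20690565 214.70967553] [0.81483055 0.73763967 0.05237498] 27.647436306180186
[-0.39 -0.08 24.91] 0.15 36
[31.5 31.4 33.9 35.9 35.9 31.4 31.3 31.  31.  31.2 30.9 31.  30.8 33.1
 35.9 34.9 32.4 31.2 31.1 31.2 31.6 35.1 35.9 35.7 31.9 31.5 31.8 31.7
 31.8 32.  31.8 35.6 35.9 35.9 33.9 31.7]
```

The rim is a clean circle at the wall-top height and sits within 0.5 mm of the bay's centre, so the roll is flat and flush. The gripper is clear of everything.

```bash
python3 -c "
from bench import r
print(r.hand_in())"
```

```text
the job is handed in; nothing more can be done
None
```

roll_a was slid off its spindle, set down and released on the base plate, then taken again by its wall and lowered into the bay, where it lies flat, centred within about 0.5 mm and level with the wall tops; the job was handed in at about 22 s, and no verdict came back.

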